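# Shut, latch and start the board test jig

## Task

A circuit board lies in the nest of the test jig, ready for its test. Pushing with the fingertips, swing the half-open clear cover down until it is fully shut, then push the latch tab at the middle of the jig's front, which faces to the robot's left, up and in until its hook is fully over the cover's front edge, and only then press the round start button on the front face all the way in and let it come out again. Nothing is picked up: do not raise the cover farther or touch the board, and leave the things lying around where they are.

Things in the scene. Friction and masses are not known exactly. Their poses are not given: they have to be found in the camera images.
- test_jig: board test jig fixed on the bench: grey metal box, brown deck 64 mm above the bench, 240 mm wide; its front (latch, button) faces roughly to the robot's left. Origin on the bench under the box; x points from the jig's front to its back, y to the jig's left (away from the robot), z up. Front face at x = -0.092, back at 0.098, sides at y = -0.12 and 0.12. Corner stops on the deck hold the board
- test_jig_cover (a joint): angle (rad) of the clear metal-framed cover: 0 shut, grows as its front edge swings up and back; starts between 0.6 and 1.05. Hinge line along y at x = 0.088, z = 0.078 of the jig. Stiff (0.55 N m): stays where it is left; 4 to 9 N straight down on its bar moves it. Shut, the frame spans x -0.075 to 0.078, y -0.087 to 0.087, top at z = 0.090
- cover_bar (a point): middle of the black bar handle on the cover's front edge: 92 mm long along y, 4.5 mm radius; the point is on its centre line. Shut, it lies at x = -0.076, y = 0, z = 0.1075 of the jig, so it moves on an arc of 167 mm radius about the hinge line. The shut bar stands 9 mm above the latch's hook, so the hook cannot be pressed from above
- test_jig_latch (a joint): angle (rad) of the latch: 0 latched (hook flat over the cover's front frame), grows to 1.31 as its tab swings forward and down; starts between 0.6 and 1.0. Pivot along y at x = -0.086, y = 0, z = 0.074 of the jig, between lugs that reach y = -0.014 and 0.014, x = -0.093, z = 0.080. Friction 0.05 N m: stays where it is left. The hook meets the cover's frame, so the cover must be shut first
- latch_tab (a point): middle of the outer end of the latch's tab (13 mm wide, 7 mm thick, 30 mm long) that sticks out of the jig's front, 40 mm from the pivot. Latched, it slopes up and out at 25 degrees, this point at x = -0.1155, y = 0, z = 0.100 of the jig; at 0.8 rad it is at x = -0.1255, z = 0.071. Push it from below and in front, up and back, with fingers tilted about 45 degrees
- test_jig_start (a joint): travel of the start button (m): 0 out, 0.0025 fully in, spring-loaded, 8 N at full travel (3.2 N per mm); it comes out by itself
- start_button (a point): middle of the outer face of the round start button, 13 mm across, standing 9 mm out of the front face of the jig at its right end, nearest the robot: at x = -0.101, y = -0.075, z = 0.032 of the jig when out. It is pressed toward the jig's +x
- board: green circuit board under test, 90 x 100 mm, 2 mm thick with parts up to 14 mm high, loose in the nest in the middle of the deck; origin at its underside. Not to be touched
- tested_board: another such green board, lying flat on the bench behind the jig, to the robot's right of it; origin at its underside
- flux_bottle: white bottle with a spout, 44 mm across, 134 mm tall, standing 130 to 160 mm in front of the jig's origin (jig -x) and about 100 mm to its left (jig +y); origin at the middle of its foot
- tweezers: steel tweezers, 125 mm long, 8 mm high, lying front to back on the deck along the jig's left edge (farthest from the robot), beside the cover; origin at their underside
- marker: black marker, 136 mm long, 14 mm high, lying on the bench along and about 80 mm before the jig's front face; origin at its underside. Beyond it, about 0.30 m to the robot's left (y), stand black racks, 65 mm high, with upright boards to 120 mm and, past y = 0.40, to 180 mm
- solder_spool: spool of solder, 54 mm across, 32 mm high, on the bench at the jig's left side (far from the robot); origin at the middle of its foot
- masking_tape: roll of tape, 96 mm across, 22 mm high, lying flat on the bench well to the right; origin at the middle of its foot

How it is judged (in metres and radians):
On the way, in this order (a step that is already met when the one before it is completed fails the run):
1. the cover is pushed fully shut (value of joint test_jig_cover below 0.03 rad), for 0.2 s.
2. the latch is pushed fully over the shut cover (value of joint test_jig_cover below 0.03 rad and value of joint test_jig_latch below 0.08 rad), for 0.2 s.
3. with the cover shut and latched the start button is pressed in (all of step 2 and value of joint test_jig_start above 0.0015 m), for 0.1 s.
At the end, for the whole second after the job is handed in: the cover is shut (within 0.03 rad) and latched (within 0.08 rad), the start button has come out again (less than 0.6 mm in), the board lies in its nest within 6 mm of where it was, and every thing around lies within 2 cm of where it was (all of step 2 and value of joint test_jig_start below 0.0006 m and distance of board from where it was at the start of the episode below 0.006 m and distance of each of tested_board, flux_bottle, tweezers, marker, solder_spool, masking_tape from where it was at the start of the episode below 0.02 m); the robot touches nothing.
It fails at once if the cover is raised farther open (value of joint test_jig_cover above 1.2 rad).
It fails at once if the latch is closed while the cover is open (value of joint test_jig_latch below 0.1 rad and value of joint test_jig_cover above 0.1 rad).
It fails at once if the start button is pressed before the cover is shut and latched (value of joint test_jig_start above 0.001 m and (value of joint test_jig_cover above 0.06 rad or value of joint test_jig_latch above 0.12 rad)).
It fails at once if the board is touched or leaves its nest (contact force between any of the fingers, the arm and board above 0.5 N or distance of board from where it was at the start of the episode above 0.012 m).
It fails at once if one of the things lying around is lifted, carried or knocked away (distance of any of tested_board, flux_bottle, tweezers, marker, solder_spool, masking_tape from where it was at the start of the episode above 0.03 m).
It also fails if it takes over 58 s, if anything falls off the work surface, if the arm or the gripper's body presses on something with over 40 N, if the wrist force passes 120 N, or if a joint passes its speed limit or range.

## Robot

A 7-joint arm with a two-finger parallel gripper is mounted at the origin on a cart in front of the work surface, level with it; the furniture and walls round the work are solid. World frame = base frame: x ahead of the robot, y to its left, z up, the work surface at z = 0. Lengths are in mm, angles in degrees, forces in N, time in s.
With the tool pointing down it reaches from about 425 to 975 mm from the base axis. Payload 16.7 kg.
Tool frame: the origin (TCP) lies between the finger pads; the fingertips stand 22 mm ahead of it and the grasp point (between the pads) lies 3 mm ahead of it; z points along the fingers, y is the line along which they close (so a half turn about z gives the same grasp; the last joint's range is limited). The gripper opens to 85 mm and grips with 20 to 120 N. Pads are 22 mm wide; open, the fingers measure 114 mm over their backs; the gripper's body (76 mm by 85 mm) begins 54 mm behind the grasp point. The pads swing forward as they close: fully open they stand 13 mm farther back than shut.
Start: joints at [-79.727, 24.414, 4.234, 92.017, -1.954, 63.644, -3.845], TCP at [217.968, 638.802, 253.302] pointing down, gripper open.
Joint ranges: [-163.25, 163.25], [-28.42, 122.38], [-70.27, 78.77], [12.13, 141.07], [-58.53, 238.53], [9.26, 117.41], [-156.51, 156.51]. Speed limits (degrees/s): [108.29, 108.29, 136.94, 136.94, 172.46, 172.46, 172.46].

## Interface

Orientations are given as a 3x3 rotation matrix whose columns are the frame's x, y, z axes.
In Python, from rig import status, eyes, bot gives the robot as it stands.
- The arm moves only by the tool move_arm, never from a script. Its argument "series" is a list of rows, each a list of 7 numbers: the shift along the tool's x, y, z in m, then the turn, a rotation vector about the tool's x, y, z in degrees, then the finger opening in m, from 0 to 0.0854. In form: [[tx, ty, tz, wx, wy, wz, hand], ...]. A call has 1 to 12 rows; each row is the pose to reach, as a shift and turn from the pose commanded when the call began, along the tool's axes at that moment; what a row does not reach only later rows make up. A row lasts 1/8 s, in which the tool goes at most 62.5 mm and 10.7 degrees, less where a joint would pass 70% of its speed; a pose out of reach is approached as far as the arm can. A call with a gripper value outside its range is refused whole. The fingers move at their own pace and stop on an object; the grip force is fixed at half the most. Time passes only in rows, so rows that repeat a pose let the fingers close. It gives the time, the measured TCP pose, the force, the opening and the grip force at its end, in the units of the state.
- status.sense(): the state, without advancing time (a new reading comes with each control period).
- eyes.camera(name): name is "scene" or "side" or "wrist"; returns the picture (420x560x3 uint8, red, green, blue); there is no depth.
- eyes.calibration(name): a dict with "fov_y" (degrees; the focal length in pixels is half the picture's height over the tangent of half this angle, whatever the lens; pixels are square), "cx", "cy" (the principal point, pixels), "world_to_cam" (4x4, takes a point from world to camera coordinates). Camera axes: x right, y down, z forward; pixel columns grow to the right and rows downward; lengths in mm; the calibration is good to about 2 mm. The wrist camera is an equidistant fisheye: a pixel r from the principal point sees the ray r / f radians off the axis. A picture is of the moment at which its call begins: read the wrist's pose just before it. calibration takes no time and is no camera call; for the wrist camera it gives the pose at the moment of the call.
- bot.hand_in(): hands the job in; it is judged then, once.
The state is a dict: "time": time; "joint_pos": joint angles; "joint_velocities": joint speeds; "tau": joint torques, N m; "eef_pos": TCP position; "eef_rot": TCP orientation; "ft_force": force on the tool from outside, world axes, zero at the start; "moment": the same for the moment, N m; "gripper_width": finger opening in mm; "grasp_force": force on a finger pad.
Only numpy, scipy, OpenCV 4.12 (cv2) and the standard library are available. Lean on these libraries where they do the work, as an engineer would, in place of code of your own. Each camera call takes 0.05 s, during which the arm holds its last target. There are 200 camera calls.

## Working session

There is one attempt and no reset: what is moved stays moved. The work goes in short steps, Python scripts to look and compute and a tool call to move; the robot and the scene stay as the last step left them, time stands still between calls to the robot, and variables do not carry over. Pictures are saved under pics/ and viewed, at most 11 in all, crops included, and the job is handed in when it is done.

Besides the shell and the picture viewer there is one more tool, called after "Request:" as name(argument=value, ...) on one line, values as JSON. move_arm: Moves the arm, as the interface text tells. Its arguments: {"type":"object","properties":{"series":{"type":"array","items":{"type":"array","items":{"type":"number"}}}},"required":["series"]}

```bash
mkdir -p pics; ls
python3 - <<'E'
from rig import status, eyes, bot
import cv2,numpy as np
s=status.sense()
for k in ("time","eef_pos","eef_rot","ft_force","gripper_width"):print(k,np.round(s[k],3).tolist())
for n in ("scene","side","wrist"):
    im=eyes.camera(n); cv2.imwrite(f"pics/{n}0.png",im[:,:,::-1])
    c=eyes.calibration(n); print(n,c["fov_y"],c["cx"],c["cy"],np.round(c["world_to_cam"],4).tolist())
a=cv2.imread("pics/scene0.png");b=cv2.imread("pics/side0.png")
cv2.imwrite("pics/s1.png",cv2.resize(a,(800,600),interpolation=cv2.INTER_CUBIC))
cv2.imwrite("pics/s2.png",cv2.resize(b,(800,600),interpolation=cv2.INTER_CUBIC))
E
```

```text
pics
time 0.0
eef_pos [217.832, 638.463, 252.608]
eef_rot [[-0.946, 0.323, -0.0], [0.323, 0.946, -0.001], [-0.0, -0.001, -1.0]]
ft_force [0.88, -0.056, 1.085]
gripper_width 85.329
scene 52.65825875287334 286.5727980509492 201.47847326636492 [[0.6031, -0.7976, 0.0074, -484.5497], [-0.5965, -0.4572, -0.6596, 323.9277], [0.5295, 0.3934, -0.7516, 878.3226], [0.0, 0.0, 0.0, 1.0]]
side 43.533374356151114 288.3823554067547 215.85938556903238 [[0.4499, 0.8931, -0.0002, -116.2993], [0.3921, -0.1977, -0.8984, -196.6256], [-0.8024, 0.4041, -0.4391, 1832.9858], [0.0, 0.0, 0.0, 1.0]]
wrist 65.70646984690485 275.6634818948513 200.2522281083509 [[0.3242, 0.946, -0.0015, -674.0438], [0.9028, -0.309, 0.2992, -38.1275], [0.2826, -0.0983, -0.9542, 380.1449], [0.0, 0.0, 0.0, 1.0]]
```

View pics/s1.png

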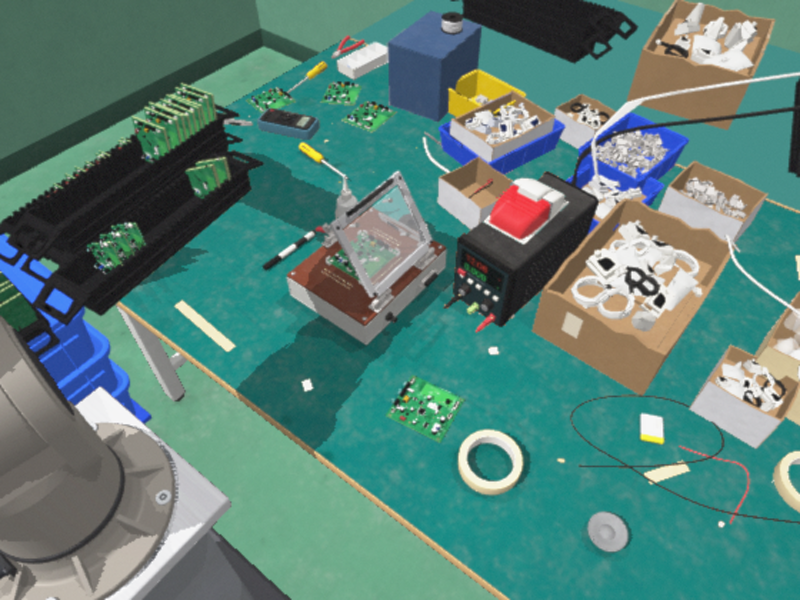

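View pics/s2.png

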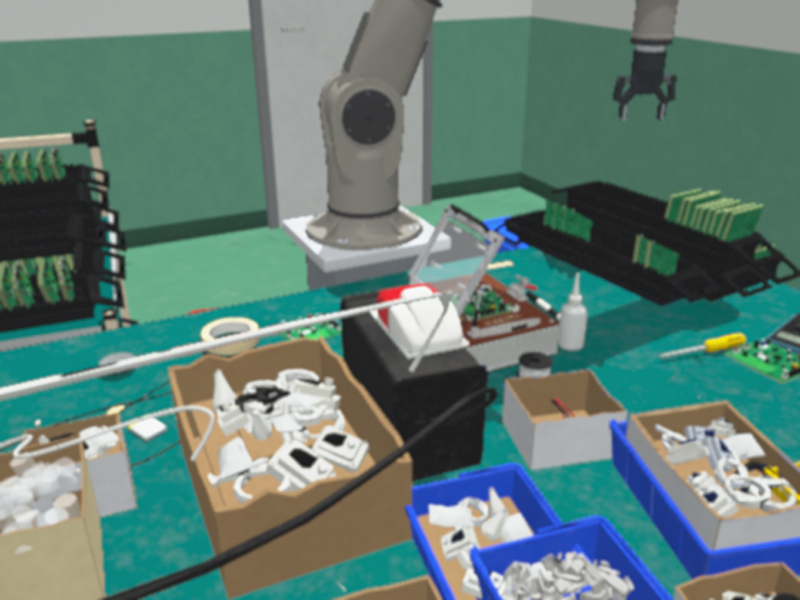

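The scene view shows the jig around (370,280), with its cover half open, and the arm up at the left. The side view shows the jig at about (490,310), partly hidden by the black supply. I'll enlarge both.

Run:
```python
import cv2,numpy as np
a=cv2.imread("pics/scene0.png");b=cv2.imread("pics/side0.png")
cv2.imwrite("pics/c1.png",cv2.resize(a[115:250,170:350],(800,600),interpolation=cv2.INTER_CUBIC))
cv2.imwrite("pics/c2.png",cv2.resize(b[135:270,270:450],(800,600),interpolation=cv2.INTER_CUBIC))
```

```text
(no output)
```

View pics/c1.png

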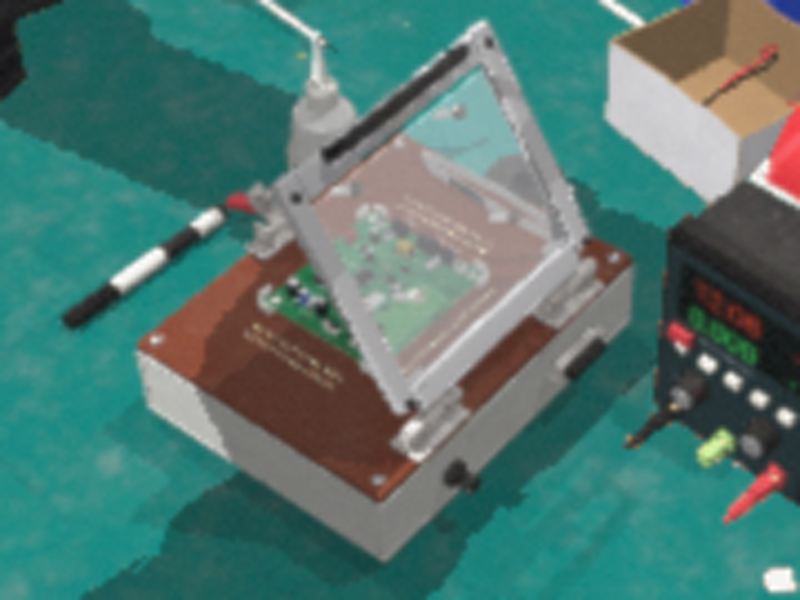

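View pics/c2.png

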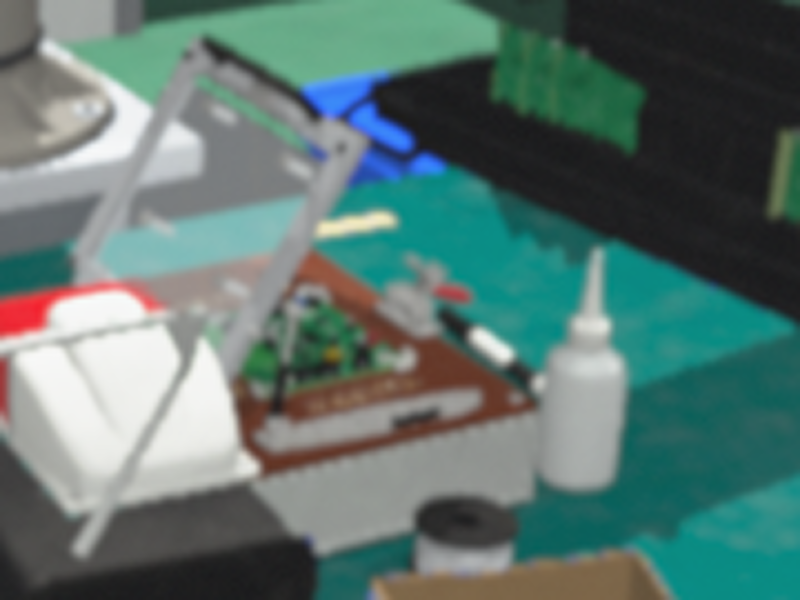

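Scene crop: deck corners are at (139,348), (383,497) and (634,262), the bar runs (325,155)–(468,52), and the red latch tab is at about (230,202). Side crop: deck front-left corner is (538,405), the bar runs (200,42)–(322,115), and the tab end is (469,295). Next I fit the pose to these.

```bash
cat > h.py <<'E'
from rig import status, eyes, bot
import cv2,numpy as np
from scipy.optimize import least_squares
from scipy.spatial.transform import Rotation as R
def proj(n,P):
    c=eyes.calibration(n);f=210/np.tan(np.radians(c["fov_y"]/2));T=np.array(c["world_to_cam"])
    q=T[:3,:3]@np.asarray(P)+T[:3,3];return np.array([c["cx"]+f*q[0]/q[2],c["cy"]+f*q[1]/q[2]])
def jig2w(p,j):  # p mm, j=(x,y,yaw)
    c,s=np.cos(p[2]),np.sin(p[2]);return np.array([p[0]+c*j[0]-s*j[1],p[1]+s*j[0]+c*j[1],j[2]])
def bar(th,y=0,r=167.):
    a=np.arctan2(29.5,164)+th;return (88-r*np.cos(a),y,78+r*np.sin(a))
def tab(th):
    a=np.arctan2(26,-29.5)+th;r=np.hypot(26,29.5);return (-86+r*np.cos(a),0,74+r*np.sin(a))
E
python3 - <<'E'
from h import *
k=180/800
sc=lambda u,v:np.array([170+u*k,115+v*k]); sd=lambda u,v:np.array([270+u*k,135+v*k])
obs=[("scene",sc(139,348),lambda p:(-92,-120,64)),("scene",sc(383,497),lambda p:(98,-120,64)),("scene",sc(634,262),lambda p:(98,120,64)),
("scene",sc(386,560),lambda p:(98,-120,0)),("side",sd(538,405),lambda p:(-92,120,64)),("side",sd(535,505),lambda p:(-92,120,0)),
("scene",sc(325,155),lambda p:bar(p[3],-46)),("scene",sc(468,52),lambda p:bar(p[3],46)),("side",sd(200,42),lambda p:bar(p[3],-46)),("side",sd(322,115),lambda p:bar(p[3],46)),
("scene",sc(230,202),lambda p:tab(p[4])),("side",sd(469,295),lambda p:tab(p[4]))]
f=lambda p:np.concatenate([proj(n,jig2w(p,g(p)))-o for n,o,g in obs])
r=least_squares(f,[600,150,-1.57,.8,.8],x_scale=[10,10,.1,.1,.1],loss="soft_l1")
print(r.x,np.degrees(r.x[2]));print(np.round(f(r.x).reshape(-1,2),1).tolist())
p=r.x;np.save("p.npy",p)
for n,j in (("bar",bar(p[3])),("barshut",bar(0)),("tab",tab(p[4])),("btn",(-101,-75,32)),("pivot",(-86,0,74))):print(n,np.round(j),np.round(jig2w(p,j),1))
E
```

```text
[602.33710935 -52.78071873  -1.57774186   0.92091299   0.83710699] -90.39794950877192
[[-1.3, -1.3], [-0.2, 0.7], [0.5, -1.7], [0.3, 2.0], [0.5, -1.1], [-1.1, 0.1], [1.8, -4.0], [-5.2, -0.8], [5.2, 0.7], [-2.2, -4.1], [0.5, -0.5], [-1.4, 0.1]]
bar [ 12.   0. 227.] [602.3 -64.9 226.7]
barshut [-76.   0. 108.] [602.9  23.6 107.6]
tab [-125.    0.   70.] [603.2  72.3  69.5]
btn [-101  -75   32] [528.   48.7  32. ]
pivot [-86   0  74] [602.9  33.2  74. ]
```

```bash
cat >> h.py <<'E'
def Rt(tilt,yaw=-0.4):  # tool x ~ +y (away from jig); tilt deg: tool z swings from down toward -y
    t=np.radians(tilt)
    M=np.array([[0,1,0],[np.cos(t),0,-np.sin(t)],[-np.sin(t),0,-np.cos(t)]])
    return R.from_euler('z',yaw,degrees=True).as_matrix()@M
def row(pos,rot,s=None):
    s=s or status.sense();r0=np.array(s["eef_rot"])
    d=r0.T@(np.array(pos)-np.array(s["eef_pos"]))/1000
    w=R.from_matrix(r0.T@rot).as_rotvec(degrees=True)
    return np.round(np.r_[d,w],4).tolist()
def st():
    s=status.sense()
    for k in ("time","eef_pos","ft_force","joint_pos","gripper_width"):print(k,np.round(s[k],2).tolist())
    return s
E
python3 - <<'E'
from h import *
for P in ((217.8,638.5,330),(600,110,330),(602,-67,300)): print(row(P,Rt(0)))
E
```

```text
[0.0001, -0.0002, -0.0772, -0.0454, 0.0368, 71.5594]
[-0.5323, -0.3769, -0.0768, -0.0454, 0.0368, 71.5594]
[-0.5914, -0.5438, -0.0467, -0.0454, 0.0368, 71.5594]
```

Request:
move_arm(series=[[0,0,-0.05,0,0,0,0],[-0.03,-0.02,-0.077,0,0,5,0],[-0.075,-0.053,-0.077,0,0,12,0],[-0.12,-0.085,-0.077,0,0,18,0],[-0.165,-0.117,-0.077,0,0,24,0],[-0.21,-0.149,-0.077,0,0,31,0],[-0.255,-0.181,-0.077,0,0,38,0],[-0.3,-0.212,-0.077,0,0,44,0],[-0.345,-0.244,-0.077,0,0,50,0],[-0.39,-0.276,-0.077,0,0,56,0],[-0.435,-0.308,-0.077,0,0,62,0],[-0.48,-0.34,-0.077,0,0,68,0]])

```text
time: 1.65
eef_pos: [563.1, 160.5, 330.4]
eef_rot: [[-0.052, 0.999, 0.0], [0.999, 0.052, 0.0], [0.0, 0.0, -1.0]]
ft_force: [0.2, 1.3, -0.1]
gripper_width: -0.1
grasp_force: 0.0
```

Run:
```python
from h import *
st()
c=eyes.calibration("wrist");im=eyes.camera("wrist");cv2.imwrite("pics/w1.png",cv2.resize(im[:,:,::-1],(800,600),interpolation=cv2.INTER_CUBIC))
import json;json.dump({k:np.array(v).tolist() for k,v in c.items()},open("w1.json","w"))
for P in ((602,-67,300),(602,-67,260)): print(row(P,Rt(0)))
```

```text
time 1.65
eef_pos [563.15, 160.48, 330.36]
ft_force [0.16, 1.28, -0.05]
joint_pos [-48.11, 13.56, 31.37, 99.86, -7.54, 68.67, -11.71]
gripper_width -0.05
[-0.2216, 0.0268, 0.0312, 0.111, 0.1363, 2.6615]
[-0.2215, 0.0267, 0.0712, 0.111, 0.1363, 2.6615]
```

View pics/w1.png

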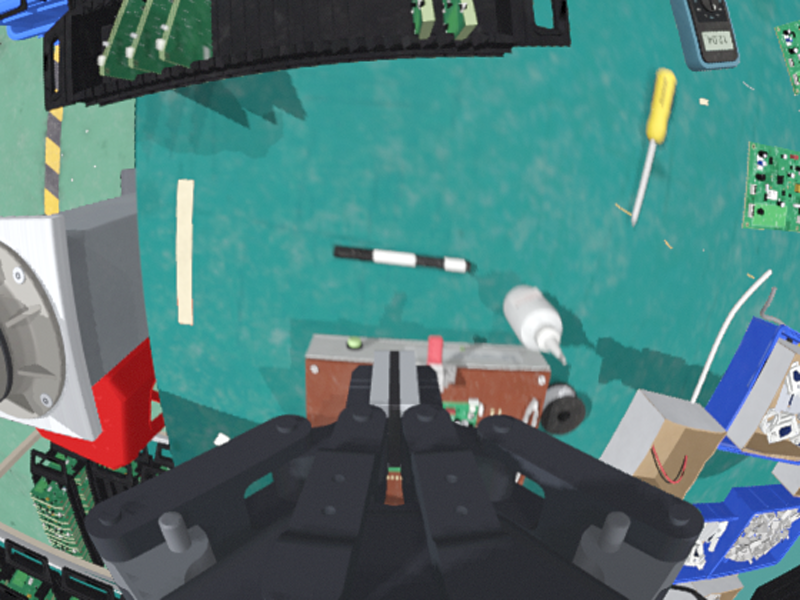

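The wrist view shows the closed fingertips at about (392,370), and the jig front behind them. Deck front corners are at about (307,361) and (550,373), the red tab end is (435,337), and the green button is (354,343). I refine the fit with these.

```bash
cat >> h.py <<'E'
def projw(c,P):
    f=210/np.tan(np.radians(c["fov_y"]/2));T=np.array(c["world_to_cam"]);q=T[:3,:3]@np.asarray(P)+T[:3,3]
    h=np.hypot(q[0],q[1]);th=np.arctan2(h,q[2]);return np.array([c["cx"]+f*th*q[0]/h,c["cy"]+f*th*q[1]/h])
E
python3 - <<'E'
from h import *
import json
c=json.load(open("w1.json"));k=180/800
sc=lambda u,v:np.array([170+u*k,115+v*k]); sd=lambda u,v:np.array([270+u*k,135+v*k]); w=lambda u,v:np.array([u,v])*.7
obs=[("scene",sc(139,348),lambda p:(-92,-120,64)),("scene",sc(383,497),lambda p:(98,-120,64)),("scene",sc(634,262),lambda p:(98,120,64)),
("side",sd(538,405),lambda p:(-92,120,64)),
("scene",sc(397,103),lambda p:bar(p[3])),("side",sd(261,78),lambda p:bar(p[3])),
("scene",sc(230,202),lambda p:tab(p[4])),("side",sd(469,295),lambda p:tab(p[4])),
("w",w(307,361),lambda p:(-92,-120,64)),("w",w(550,373),lambda p:(-92,120,64)),("w",w(435,337),lambda p:tab(p[4])),("w",w(354,341),lambda p:(-101,-75,32))]
pr=lambda n,P:projw(c,P) if n=="w" else proj(n,P)
f=lambda p:np.concatenate([pr(n,jig2w(p,g(p)))-o for n,o,g in obs])
r=least_squares(f,[600,-50,-1.57,.8,.8],x_scale=[10,10,.1,.1,.1],loss="soft_l1")
p=r.x;np.save("p.npy",p);print(p,np.degrees(p[2]));print(np.round(f(p).reshape(-1,2),1).tolist())
for n,j in (("bar",bar(p[3])),("barshut",bar(0)),("tab",tab(p[4])),("tab0",tab(0)),("btn",(-101,-75,32)),("pivot",(-86,0,74))):print(n,np.round(jig2w(p,j),1))
E
```

```text
[602.76760136 -55.29598382  -1.58509818   0.92646272   0.8360744 ] -90.81943574858121
[[-0.5, -1.3], [0.3, 1.1], [1.4, -1.1], [-0.4, -0.6], [-0.4, -2.1], [0.0, -1.7], [1.5, -0.4], [-1.9, 0.5], [-2.5, -0.7], [1.2, -0.5], [-0.0, 1.1], [-0.0, -0.1]]
bar [602.6 -68.2 227.2]
barshut [603.9  21.1 107.6]
tab [604.6  69.8  69.5]
tab0 [604.4  60.2 100. ]
btn [529.2  46.8  32. ]
pivot [604.   30.7  74. ]
```

Request:
move_arm(series=[[-0.04,0.005,0,0,0,1,0],[-0.085,0.01,0,0,0,2.2,0],[-0.13,0.016,0,0,0,2.2,0],[-0.175,0.022,0,0,0,2.2,0],[-0.2225,0.0275,0.01,0,0,2.2,0],[-0.2225,0.0275,0.03,0,0,2.2,0],[-0.2225,0.0275,0.05,0,0,2.2,0],[-0.2225,0.0275,0.06,0,0,2.2,0],[-0.2225,0.0275,0.066,0,0,2.2,0],[-0.2225,0.0275,0.066,0,0,2.2,0]])

```text
time: 2.95
eef_pos: [602.2, -58.5, 264.4]
eef_rot: [[-0.017, 1.0, -0.0], [1.0, 0.017, -0.0], [-0.0, -0.0, -1.0]]
ft_force: [0.3, -0.4, 0.2]
gripper_width: -0.4
grasp_force: 0.0
```

Request:
move_arm(series=[[-0.01,0,0,0,0,0,0],[-0.01,0,0.004,0,0,0,0],[-0.01,0,0.007,0,0,0,0],[-0.01,0,0.01,0,0,0,0],[-0.01,0,0.012,0,0,0,0],[-0.01,0,0.012,0,0,0,0]])

```text
time: 3.7
eef_pos: [603.1, -65.0, 255.4]
eef_rot: [[-0.02, 1.0, 0.002], [1.0, 0.02, 0.006], [0.006, 0.002, -1.0]]
ft_force: [-19.4, 20.6, 51.3]
gripper_width: 0.2
grasp_force: 25.6
```

Run:
```python
from h import *
st();p=np.load("p.npy")
im=eyes.camera("side");cv2.imwrite("pics/sd1.png",cv2.resize(im[120:270,270:470,::-1],(800,600),interpolation=cv2.INTER_CUBIC))
for th in np.arange(p[3],-.05,-.1): print(round(th,3),np.round(jig2w(p,bar(th))+[0,0,26.5],1))
```

```text
time 3.7
eef_pos [603.1, -64.97, 255.42]
ft_force [-19.43, 20.59, 51.33]
joint_pos [-27.83, 20.54, 36.01, 102.62, -14.02, 61.19, 14.38]
gripper_width 0.21
0.926 [602.6 -68.2 253.7]
0.826 [602.8 -53.7 245.4]
0.726 [603.  -40.1 235.8]
0.626 [603.2 -27.5 224.8]
0.526 [603.3 -16.1 212.7]
0.426 [603.5  -5.9 199.4]
0.326 [603.6   2.9 185.2]
0.226 [603.7  10.2 170.2]
0.126 [603.8  16.  154.6]
0.026 [603.8  20.2 138.4]
```

View pics/sd1.png

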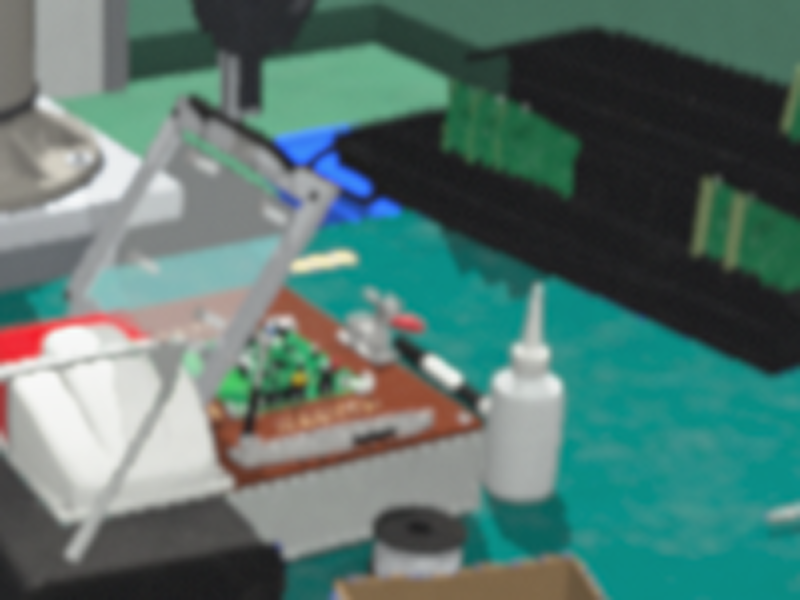

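The side view shows the closed fingertips on the bar at about (240,110). Pushing straight down jams against friction (51 N), so I'll follow the arc.

Request:
move_arm(series=[[0.005,0,0.0,0,0,0,0],[0.011,0,0.004,0,0,0,0],[0.0148,0,0.007,0,0,0,0],[0.0216,0,0.0118,0,0,0,0],[0.0284,0,0.0166,0,0,0,0]])

```text
time: 4.38
eef_pos: [603.6, -36.3, 238.1]
eef_rot: [[-0.02, 1.0, 0.004], [1.0, 0.02, 0.005], [0.005, 0.004, -1.0]]
ft_force: [-4.0, 17.9, 29.6]
gripper_width: -0.3
grasp_force: 14.6
```

Request:
move_arm(series=[[0.008,0,0.0045,0,0,0,0],[0.015,0,0.011,0,0,0,0],[0.021,0,0.017,0,0,0,0],[0.0265,0,0.0233,0,0,0,0],[0.032,0,0.03,0,0,0,0],[0.037,0,0.0366,0,0,0,0],[0.041,0,0.0435,0,0,0,0],[0.045,0,0.0508,0,0,0,0]])

```text
time: 5.38
eef_pos: [601.2, 5.1, 184.6]
eef_rot: [[-0.017, 1.0, 0.0], [1.0, 0.017, 0.0], [0.0, 0.0, -1.0]]
ft_force: [1.1, 1.9, 3.6]
gripper_width: 0.0
grasp_force: 1.9
```

Request:
move_arm(series=[[0.003,0,0.008,0,0,0,0],[0.006,0,0.016,0,0,0,0],[0.009,0,0.0235,0,0,0,0],[0.0115,0,0.031,0,0,0,0],[0.0135,0,0.039,0,0,0,0],[0.0155,0,0.047,0,0,0,0],[0.016,0,0.051,0,0,0,0],[0.016,0,0.053,0,0,0,0]])

```text
time: 6.38
eef_pos: [601.0, 20.8, 132.8]
eef_rot: [[-0.017, 1.0, 0.0], [1.0, 0.017, 0.001], [0.001, 0.0, -1.0]]
ft_force: [-11.5, 3.8, 39.4]
gripper_width: 0.2
grasp_force: 19.3
```

Request:
move_arm(series=[[0,0,0,0,0,0,0],[0,0,0,0,0,0,0],[0,0,-0.03,0,0,0,0],[0,0,-0.08,0,0,0,0],[0.04,0,-0.12,0,0,0,0],[0.08,0,-0.13,0,0,0,0],[0.1,0,-0.13,0,0,0,0],[0.1,0,-0.13,0,0,0,0]])

```text
time: 7.38
eef_pos: [598.7, 121.7, 261.0]
eef_rot: [[-0.019, 1.0, -0.001], [1.0, 0.019, -0.001], [-0.001, -0.001, -1.0]]
ft_force: [0.2, -0.5, -0.7]
gripper_width: 0.2
grasp_force: 0.0
```

Run:
```python
from h import *
import json
s=st();p=np.load("p.npy")
im=eyes.camera("side");a=cv2.resize(im[150:270,290:450,::-1],(800,600),interpolation=cv2.INTER_CUBIC)
c=eyes.calibration("wrist");json.dump({k:np.array(v).tolist() for k,v in c.items()},open("w2.json","w"))
im=eyes.camera("wrist");b=im[:,:,::-1]
cv2.imwrite("pics/w2.png",np.vstack([cv2.resize(a[:,:],(400,300)),cv2.resize(b,(400,300),interpolation=cv2.INTER_AREA)]));
b=cv2.resize(b[195:345,170:370],(800,600),interpolation=cv2.INTER_CUBIC);cv2.imwrite("pics/w2b.png",b)
for th in (0,.5,.926): print(th,proj("side",jig2w(p,bar(th,46))))
j=lambda x,y,z:jig2w(p,(x,y,z))
# latch pushes: tilt 45, contact point of finger side (tool +... x side -11) , finger side facing up/back
M=Rt(45,np.degrees(p[2])+90)
for th in (1.1,.836,.6,.4,.2,0,-.1):
    t=np.array(tab(th)); print(th,np.round(jig2w(p,t),1))
print(np.round(M,2).tolist(),row((604,180,200),M))
```

```text
time 7.38
eef_pos [598.68, 121.74, 260.99]
ft_force [0.21, -0.46, -0.67]
joint_pos [-44.03, 20.4, 34.04, 101.53, -12.74, 62.02, -4.54]
gripper_width 0.25
0 [368.6691101  198.28666605]
0.5 [358.47421998 171.47271651]
0.926 [338.97976865 156.91769499]
1.1 [604.5  67.2  59.5]
0.836 [604.6  69.8  69.5]
0.6 [604.6  69.7  78.8]
0.4 [604.5  68.   86.5]
0.2 [604.5  64.8  93.6]
0 [604.4  60.2 100. ]
-0.1 [604.4  57.4 102.8]
[[0.01, 1.0, -0.01], [0.71, -0.01, -0.71], [-0.71, 0.0, -0.71]] [0.0607, 0.0061, 0.0611, 0.6133, -44.927, 1.6494]
```

View pics/w2.png

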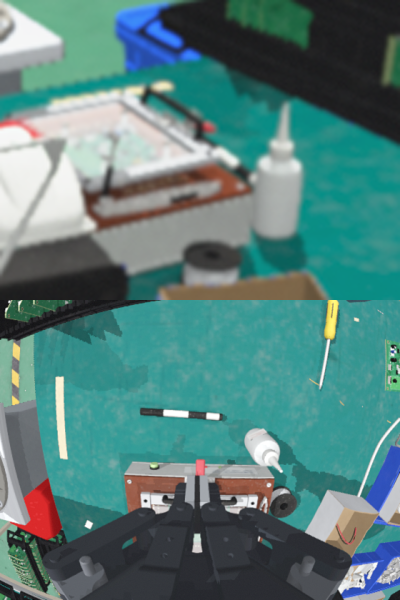

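The side view shows the cover flat and shut. The wrist view shows the red tab centred ahead of the fingers, the button to its left, and the bottle and marker untouched. Next I tilt 45° in front of the latch.

Request:
move_arm(series=[[0.006,0.001,0.02,0,-9,0,0],[0.012,0.002,0.04,0,-18,0,0],[0.018,0.004,0.06,0,-27,0,0],[0.024,0.005,0.08,0,-36,0,0],[0.028,0.006,0.1,0,-45,0,0],[0.028,0.006,0.1,0,-45,0,0],[0.028,0.006,0.1,0,-45,0,0],[0.028,0.006,0.1,0,-45,0,0]])

```text
time: 8.48
eef_pos: [605.4, 147.0, 163.7]
eef_rot: [[-0.008, 1.0, 0.011], [0.709, 0.014, -0.705], [-0.705, 0.002, -0.709]]
ft_force: [0.3, -0.6, 0.5]
gripper_width: 0.2
grasp_force: 0.0
```

Run:
```python
from h import *
s=st();print(np.round(s["eef_rot"],3).tolist());p=np.load("p.npy")
M=np.array(s["eef_rot"])
for P in ((604,115,62),(604,102,49),(604,84.7,67),(604,84.4,83.7),(604,78,97.5),(604,76,99.5)): print(P,row(P,M,s)[:3])
```

```text
time 8.48
eef_pos [605.37, 146.96, 163.74]
ft_force [0.34, -0.56, 0.54]
joint_pos [-64.21, 45.49, 41.61, 96.54, 12.03, 68.64, -32.5]
gripper_width 0.19
[[-0.008, 1.0, 0.011], [0.709, 0.014, -0.705], [-0.705, 0.002, -0.709]]
(604, 115, 62) [0.0491, -0.002, 0.0947]
(604, 102, 49) [0.049, -0.0022, 0.113]
(604, 84.7, 67) [0.0241, -0.0024, 0.1125]
(604, 84.4, 83.7) [0.0121, -0.0024, 0.1008]
(604, 78, 97.5) [-0.0022, -0.0024, 0.0956]
(604, 76, 99.5) [-0.005, -0.0025, 0.0956]
```

Request:
move_arm(series=[[0.025,-0.001,0.02,0,0,0,0],[0.049,-0.002,0.045,0,0,0,0],[0.049,-0.002,0.075,0,0,0,0],[0.049,-0.002,0.1,0,0,0,0],[0.049,-0.002,0.113,0,0,0,0],[0.04,-0.002,0.113,0,0,0,0],[0.032,-0.002,0.113,0,0,0,0],[0.032,-0.002,0.113,0,0,0,0]])

```text
time: 9.48
eef_pos: [604.2, 91.6, 60.7]
eef_rot: [[-0.011, 1.0, 0.013], [0.708, 0.016, -0.706], [-0.706, 0.002, -0.708]]
ft_force: [-1.1, 1.2, -0.5]
gripper_width: -0.1
grasp_force: 0.0
```

Run:
```python
from h import *
s=st()
a=eyes.camera("scene")[115:250,170:350,::-1];b=eyes.camera("wrist")[150:400,110:450,::-1]
cv2.imwrite("pics/l1.png",np.vstack([cv2.resize(a,(400,300),interpolation=cv2.INTER_CUBIC),cv2.resize(b,(400,294),interpolation=cv2.INTER_AREA)]))
M=np.array(s["eef_rot"])
for P in ((604,84.7,67),(604,84.4,83.7),(604,78,97.5),(604,76,99.5)): print(P,row(P,M,s)[:3])
```

```text
time 9.48
eef_pos [604.17, 91.6, 60.69]
ft_force [-1.13, 1.17, -0.52]
joint_pos [-60.08, 52.15, 39.41, 101.83, 11.2, 56.32, -34.32]
gripper_width -0.09
(604, 84.7, 67) [-0.0093, -0.0003, 0.0004]
(604, 84.4, 83.7) [-0.0213, -0.0003, -0.0112]
(604, 78, 97.5) [-0.0356, -0.0003, -0.0165]
(604, 76, 99.5) [-0.0385, -0.0004, -0.0165]
```

View pics/l1.png

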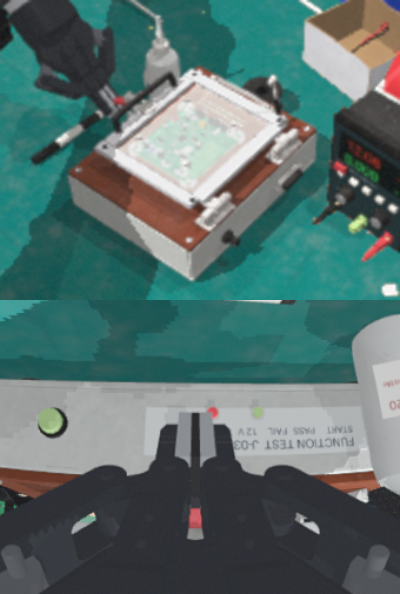

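The scene view shows the shut cover and the fingers at the latch. The wrist view shows the red tab at about (196,517), centred on the fingers. Next I push the tab up and in.

Request:
move_arm(series=[[-0.005,0,0.0,0,0,0,0],[-0.01,0,0.0,0,0,0,0],[-0.0135,0,-0.004,0,0,0,0],[-0.0175,0,-0.008,0,0,0,0],[-0.0215,0,-0.0112,0,0,0,0],[-0.026,0,-0.013,0,0,0,0],[-0.031,0,-0.015,0,0,0,0],[-0.0345,0,-0.0165,0,0,0,0],[-0.036,0,-0.0165,0,0,0,0]])

```text
time: 10.7
eef_pos: [603.7, 78.4, 95.7]
eef_rot: [[-0.012, 1.0, 0.012], [0.708, 0.017, -0.706], [-0.706, -0.0, -0.708]]
ft_force: [1.0, 5.1, -16.7]
gripper_width: 0.0
grasp_force: 8.0
```

Request:
move_arm(series=[[-0.001,0,0,0,0,0,0],[-0.002,0,0,0,0,0,0],[-0.002,0,0,0,0,0,0],[-0.002,0,0,0,0,0,0]])

```text
time: 11.2
eef_pos: [603.6, 78.2, 96.1]
eef_rot: [[-0.014, 1.0, 0.013], [0.709, 0.019, -0.705], [-0.705, -0.001, -0.709]]
ft_force: [2.1, 7.7, -22.4]
gripper_width: -0.1
grasp_force: 10.5
```

Request:
move_arm(series=[[0.008,0,0,0,0,0,0],[0.02,0,-0.01,0,0,0,0],[0.03,0,-0.04,0,0,0,0],[0.03,0,-0.06,0,0,0,0],[0.03,0,-0.06,0,0,0,0],[0.03,0,-0.06,0,0,0,0]])

```text
time: 11.95
eef_pos: [602.6, 139.3, 118.9]
eef_rot: [[-0.012, 1.0, 0.011], [0.706, 0.016, -0.708], [-0.708, -0.0, -0.707]]
ft_force: [0.4, -0.3, 1.0]
gripper_width: 0.1
grasp_force: 0.0
```

Run:
```python
from h import *
s=st();p=np.load("p.npy")
a=eyes.camera("side")[165:235,330:423,::-1];b=eyes.camera("wrist")[100:400,80:480,::-1]
cv2.imwrite("pics/l2.png",np.vstack([cv2.resize(a,(399,300),interpolation=cv2.INTER_CUBIC),cv2.resize(b,(399,299),interpolation=cv2.INTER_AREA)]))
c=eyes.calibration("wrist")
for th in (0,.3,.836): print((proj("side",jig2w(p,tab(th)))-[330,165])*300/70,(projw(c,jig2w(p,tab(th)))-[80,100])+[0,300])
M=np.array(s["eef_rot"]);B=jig2w(p,(-101,-75,32));print(B,(projw(c,B)-[80,100])+[0,300])
u=np.array([0,1,0])
for g in (40,10,-1,-2.5,-4):  # gap; upper tip corner at button centre, z+0
    P=B+u*g-M[:,2]*22+M[:,0]*11; print(g,np.round(P,1),row(P,M,s)[:3])
```

```text
time 11.95
eef_pos [602.65, 139.25, 118.94]
ft_force [0.39, -0.33, 1.0]
joint_pos [-63.38, 48.58, 40.46, 98.17, 11.15, 64.55, -33.75]
gripper_width 0.11
[176.87228873 113.78278199] [196.9726724  483.64118551]
[184.72214486 127.23494914] [197.27682177 467.30260598]
[186.77790853 157.8681223 ] [197.41071755 437.15297001]
[529.21970938  46.76628925  32.        ] [104.58395188 402.73965867]
40 [528.8 110.1  39.8] [0.0363, -0.0742, 0.0757]
10 [528.8  80.1  39.8] [0.0151, -0.0747, 0.097]
-1 [528.8  69.1  39.8] [0.0073, -0.0749, 0.1047]
-2.5 [528.8  67.6  39.8] [0.0063, -0.0749, 0.1058]
-4 [528.8  66.1  39.8] [0.0052, -0.075, 0.1069]
```

View pics/l2.png

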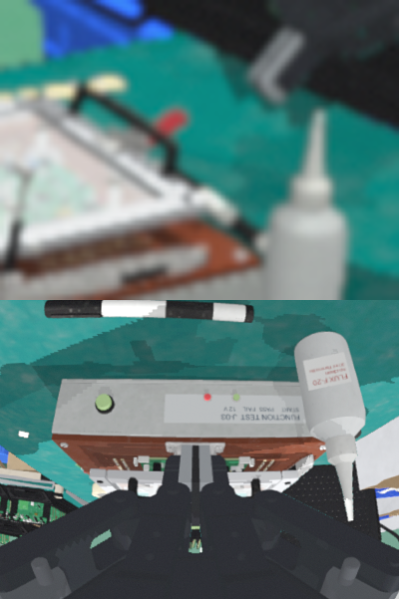

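The side view shows the tab tilted up at (185,117), which matches the latched prediction, and the push ended against a stiff stop. The wrist view has the button at (104,403), exactly as predicted, with the marker and bottle undisturbed. Next I move in front of the button.

Request:
move_arm(series=[[0.01,-0.025,0,0,0,0,0],[0.0151,-0.055,0.01,0,0,0,0],[0.0151,-0.075,0.03,0,0,0,0],[0.0151,-0.075,0.06,0,0,0,0],[0.0151,-0.075,0.085,0,0,0,0],[0.0151,-0.075,0.096,0,0,0,0],[0.0151,-0.075,0.096,0,0,0,0],[0.0151,-0.075,0.096,0,0,0,0]])

```text
time: 13.05
eef_pos: [529.2, 82.2, 40.9]
eef_rot: [[-0.012, 1.0, 0.012], [0.707, 0.017, -0.707], [-0.707, 0.001, -0.707]]
ft_force: [0.3, 1.9, -0.7]
gripper_width: 0.1
grasp_force: 0.0
```

Request:
move_arm(series=[[-0.004,0,0.004,0,0,0,0],[-0.007,0,0.007,0,0,0,0],[-0.009,0,0.009,0,0,0,0],[-0.0103,0,0.0103,0,0,0,0],[-0.0103,0,0.0103,0,0,0,0],[-0.0103,0,0.0103,0,0,0,0]])

```text
time: 13.8
eef_pos: [529.5, 69.6, 40.1]
eef_rot: [[-0.013, 1.0, 0.014], [0.709, 0.019, -0.705], [-0.705, 0.001, -0.71]]
ft_force: [-4.3, 15.5, 3.4]
gripper_width: 0.3
grasp_force: 8.1
```

Request:
move_arm(series=[[-0.001,0,0.001,0,0,0,0],[-0.001,0,0.001,0,0,0,0],[-0.001,0,0.001,0,0,0,0]])

```text
time: 14.18
eef_pos: [529.6, 69.4, 40.0]
eef_rot: [[-0.014, 1.0, 0.015], [0.71, 0.02, -0.704], [-0.704, 0.001, -0.71]]
ft_force: [-7.4, 25.6, 9.1]
gripper_width: -0.3
grasp_force: 12.4
```

Run:
```python
from h import *
s=st()
b=eyes.camera("wrist")[130:400,90:450,::-1]
cv2.imwrite("pics/b1.png",cv2.resize(b,(800,600),interpolation=cv2.INTER_CUBIC))
```

```text
time 14.18
eef_pos [529.6, 69.39, 39.99]
ft_force [-7.37, 25.57, 9.07]
joint_pos [-64.31, 50.18, 39.53, 112.51, 11.68, 49.58, -38.34]
gripper_width -0.27
```

View pics/b1.png

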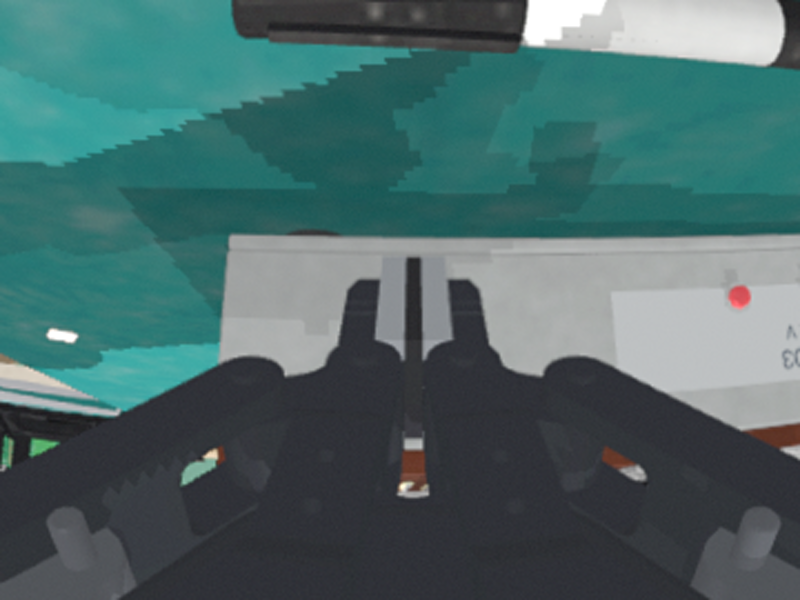

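The wrist view shows the fingertips on the button, hiding it, with the face still rigid beyond them. I'll back off slowly to check the spring signature.

Request:
move_arm(series=[[0.0025,0,-0.0025,0,0,0,0],[0.0025,0,-0.0025,0,0,0,0]])

```text
time: 14.48
eef_pos: [529.3, 70.4, 40.3]
eef_rot: [[-0.013, 1.0, 0.013], [0.708, 0.018, -0.706], [-0.706, 0.001, -0.708]]
ft_force: [0.4, 6.0, -2.3]
gripper_width: 0.0
grasp_force: 3.0
```

Request:
move_arm(series=[[0.0007,0,-0.0007,0,0,0,0],[0.0007,0,-0.0007,0,0,0,0]])

```text
time: 14.72
eef_pos: [529.3, 70.8, 40.4]
eef_rot: [[-0.012, 1.0, 0.013], [0.708, 0.018, -0.706], [-0.706, 0.0, -0.708]]
ft_force: [0.7, 4.6, -2.3]
gripper_width: -0.4
grasp_force: 2.4
```

Request:
move_arm(series=[[0.0007,0,-0.0007,0,0,0,0],[0.0007,0,-0.0007,0,0,0,0]])

```text
time: 14.98
eef_pos: [529.1, 71.1, 40.6]
eef_rot: [[-0.012, 1.0, 0.012], [0.707, 0.017, -0.707], [-0.707, 0.0, -0.707]]
ft_force: [1.6, 3.7, -1.9]
gripper_width: 0.0
grasp_force: 2.0
```

The spring rate is about 3.2 N/mm over the 2.5 mm travel, so the button was fully in. I retreat clear.

Request:
move_arm(series=[[0.004,0,-0.008,0,0,0,0],[0.008,0,-0.03,0,0,0,0],[0.008,0,-0.07,0,0,0,0],[0.008,0,-0.12,0,0,0,0],[0.008,0,-0.16,0,0,0,0],[0.008,0,-0.16,0,0,0,0],[0.008,0,-0.16,0,0,0,0]])

```text
time: 15.85
eef_pos: [526.5, 189.0, 147.8]
eef_rot: [[-0.012, 1.0, 0.011], [0.706, 0.016, -0.708], [-0.708, -0.001, -0.706]]
ft_force: [-0.2, 0.0, 0.4]
gripper_width: -0.1
grasp_force: 0.0
```

Run:
```python
from h import *
s=st()
a=eyes.camera("scene")[100:250,150:350,::-1];b=eyes.camera("wrist")[:,:,::-1]
cv2.imwrite("pics/e1.png",np.vstack([cv2.resize(a,(400,300),interpolation=cv2.INTER_CUBIC),cv2.resize(b,(400,300),interpolation=cv2.INTER_AREA)]))
```

```text
time 15.85
eef_pos [526.53, 188.98, 147.82]
ft_force [-0.24, 0.01, 0.41]
joint_pos [-72.19, 43.7, 41.05, 102.67, 10.43, 68.83, -38.53]
gripper_width -0.15
```

View pics/e1.png

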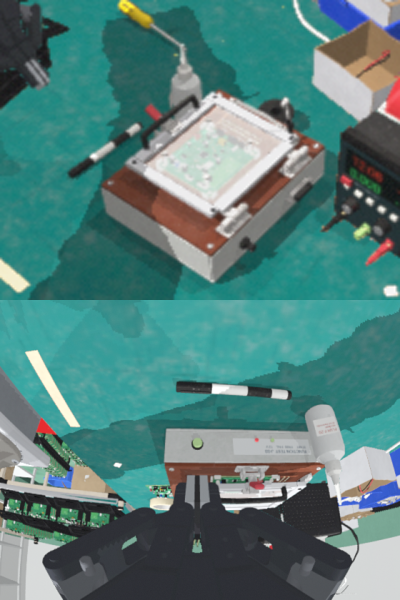

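Both views show the cover shut, the red tab swung up to its latched position, the green button out at (197,443), and the marker and bottle in place. I hand in.

```bash
python3 -c "
from rig import bot
print(bot.hand_in())"
```

```text
the job is handed in; nothing more can be done
None
```

I handed the job in at about 16 s: the cover is shut, the latch was pushed to its stop, the start button was pressed fully in and came out again, and the last pictures show nothing around the jig disturbed (no verdict was returned).

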